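# Fit the sander's guide rod through its two bushings

## Task

The sander's guide rod is locked in its wooden holder: turn its orange knob counter-clockwise (seen from above) until the knob's bar lines up with the slot in the holder's lock plate, then lift the rod straight out. Thread it down through the upper bronze bushing of the blue bracket and on through the lower one, and finish while still holding it by the knob, upright and still, with its tip and the dark groove showing about 22 mm below the underside of the lower bushing and nothing but the gripper carrying it, so that a clip can be snapped on from below. Leave the other things on the bench where they are.

Things in the scene. Friction and masses are not known exactly. Their poses are not given: they have to be found in the camera images.
- knob_centre (a point): centre of the guide rod's orange bar knob: bar 44 mm long (this frame's x), 14 mm wide (y), 36 mm high (18 mm above and below this point); grip it across its width. z is up along the rod. The loose rod (about 140 g) hangs below. A bayonet cross pin 28 x 8 x 6 mm lies along x, 32 to 38 mm below this point. Knob and pin are alike after a half turn
- rod_tip (a point): lower tip of the guide rod on its axis, 153 mm below knob_centre, same axes. Steel shaft 10 mm in diameter, its last 8 mm tapering to 6 mm; dark groove 10 to 13 mm above the tip
- holder: wooden block 64 x 64 mm fixed to the bench, with a metal lock plate on top, 137 mm high in all; origin at the centre of its underside, z up. The rod stands in its central 13 mm bore, tip 8 mm above the bench, its cross pin captive under the plate (3 mm of play); to bring the tip clear of the plate the rod must rise 129 mm
- holder_slot (a point): centre of the lock plate's top, 137 mm above the bench. Its slot, 36 x 15 mm, runs along x, a red mark at each end; the cross pin passes up only in line with it (within about 0.2 rad). At the start the bar stands 0.75 to 1.2 rad clockwise (from above) of the slot; it turns freely counter-clockwise into line, where a stop inside ends the turn
- bracket: blue bracket fixed to the bench: base plate 105 x 70 x 8 mm, a column on the -x side of its frame, and two lugs, each with a square bronze bushing 28 x 28 x 15 mm with a 13 mm bore. Both bores lie on one vertical line through this origin (on the bench). Upper bushing 100 to 115 mm, lower one 50 to 65 mm above the bench. Nothing stands higher than 115 mm
- upper_bushing (a point): centre of the top mouth of the upper bushing, 115 mm above the bench
- lower_bushing (a point): centre of the bottom mouth of the lower bushing, 50 mm above the bench, straight below the upper one; at the end the rod's tip shows about 22 mm below it (14 to 32 mm), the cross pin staying above the upper bushing
- screwdriver: screwdriver with blue handle, 170 mm long, lying between the holder and the bracket; a bystander, loose, to be left alone (origin at the centre of its underside)
- puck: black rubber puck, 42 mm across, 20 mm high; a bystander, loose, to be left alone (origin at the centre of its underside)
- mask: white paper dust mask, a dome 94 mm across and 48 mm high; a bystander, loose, to be left alone (origin at the centre of its underside)
- ear_defenders: orange ear defenders with black band, about 130 x 160 mm, 75 mm high; a bystander, loose, to be left alone (origin at the centre of its underside)
- file: wood-handled file, 240 mm long, 28 mm high; a bystander, loose, to be left alone (origin at the centre of its underside)
- pattern: cut-out flat wooden piece, about 230 x 100 mm, 18 mm thick; a bystander, loose, to be left alone (origin at the centre of its underside)
- sanding_block: cork sanding block, 110 x 65 x 30 mm; a bystander, loose, to be left alone (origin at the centre of its underside)

How it is judged:
By the outcome, as a careful person would: the job done as asked, in the order asked, and still so for the second after the job is handed in, while the arm keeps its last pose, push and grip.
It also fails if it takes over 51 s, if anything falls off the work surface, if the arm or the gripper's body presses on something with over 40 N, if the wrist force passes 120 N, or if a joint passes its speed limit or range.

## Robot

A 6-joint arm with a two-finger parallel gripper is mounted at the origin on the work surface. World frame = base frame: x ahead of the robot, y to its left, z up, the work surface at z = 0. Lengths are in m, angles in rad, forces in N, time in s.
With the tool pointing down it reaches from about 0.25 to 0.725 m from the base axis. Payload 4 kg.
Tool frame: the origin (TCP) lies between the finger pads; the fingertips stand 8 mm ahead of it and the grasp point (between the pads) lies 11 mm behind it (bot.tip_reach is the distance from the TCP to the fingertips, in m); z points along the fingers, y is the line along which they close (so a half turn about z gives the same grasp; the last joint's range is limited). The gripper opens to 85 mm and grips with 20 to 120 N. Pads are 22 mm wide; open, the fingers measure 114 mm over their backs; the gripper's body (76 mm by 85 mm) begins 54 mm behind the grasp point. The pads swing forward as they close: fully open they stand 13 mm farther back than shut.
Start: joints at [1.18, 0.241, 0.005, 1.335, 0, 1.571], TCP at [0.19, 0.462, 0.239] pointing down, gripper open.
Joint ranges: [-2.72, 2.72], [-1.05, 1.87], [-1.09, 1.28], [-1.99, 2.15], [-1.42, 1.44], [-3.14, 3.14]. Speed limits (rad/s): [2.79, 2.79, 3.14, 3.14, 3.14, 3.14].

## Interface

Orientations are given as a unit quaternion [x, y, z, w].
In Python, from workcell import bot gives the robot as it stands.
- The arm moves only by the tool move_arm, never from a script. Its argument "deltas" is a list of rows, each a list of 7 numbers: the opening, from 0 (shut) to 1 (fully open), then the shift along the tool's x, y, z in mm, then the turn, a rotation vector about the tool's x, y, z in degrees. In form: [[gripper, tx, ty, tz, ax, ay, az], ...]. A call has 1 to 10 rows; each row shifts and turns the commanded pose from where the row before left it, along the tool's axes as they then stand; what a row does not reach is not made up. A row lasts 1/12 s, in which the tool goes at most 41.7 mm and 7.16 degrees, less where a joint would pass 70% of its speed; a pose out of reach is approached as far as the arm can. A call is refused whole if a number of a shift passes 41.7 or a number of a turn 7.16, either way. A call with a gripper value outside its range is refused whole. The fingers move at their own pace and stop on an object; the grip force is fixed at half the most. Time passes only in rows, so rows that do not move let the fingers close. It gives the time, the measured TCP pose, the force, the opening and the grip force at its end, in the units of the state.
- bot.get_obs(): the state, without advancing time (a new reading comes with each control period).
- bot.camera(name): name is "side" or "top"; returns the picture (400x640x3 uint8, blue, green, red); there is no depth.
- bot.calibration(name): a dict with "K" (3x3 intrinsics, pixels), "position" and "orientation" of the camera in the world. Camera axes: x right, y down, z forward; pixel columns grow to the right and rows downward; lengths in m; the calibration is good to about 2 mm. A picture is of the moment at which its call begins. calibration takes no time and is no camera call.
- bot.job_done(): hands the job in; it is judged then, once.
Trained networks look in the newest picture that a camera, given by its name, has taken for a name from the list of things; names that differ only in an ending like _2 or _b are one class to them, and where a whole thing is asked for, a point or a joint stands for the part that bears it (a point fixed in the world has none). Each returns a list of dicts, best first, with "conf" (0 to 1); they miss things now and then, are a little off and sometimes report something else, mostly with a low value. They report only what shows in the picture. A call takes as long as a camera call.
- bot.outline_of(query, camera): "pixels" (400x640 bool, what is visible of it) and "rect" ([left, top, width, height] in pixels, round what is visible of it).
The state is a dict: "clock": time; "joint_pos": joint angles; "joint_vel": joint speeds; "tau": joint torques, N m; "eef_pos": TCP position; "tool_rot": TCP orientation; "ft_force": force on the tool from outside, world axes, zero at the start; "ft_torque": the same for the moment, N m; "grip_width": finger opening in m; "grasp_force": force on a finger pad.
Only numpy, scipy, OpenCV 4.12 (cv2) and the standard library are available. Lean on these libraries where they do the work, as an engineer would, in place of code of your own. Each camera call takes 0.05 s, during which the arm holds its last target. There are 200 camera calls.

## Working session

There is one attempt and no reset: what is moved stays moved. The work goes in short steps, Python scripts to look and compute and a tool call to move; the robot and the scene stay as the last step left them, time stands still between calls to the robot, and variables do not carry over. Pictures are saved under pics/ and viewed, at most 10 in all, crops included, and the job is handed in when it is done.

Besides the shell and the picture viewer there is one more tool, called after ">>>" in YAML: its name, and indented under it one key for each argument. move_arm: Moves the arm, as the interface text tells. Its arguments: {"type":"object","properties":{"deltas":{"type":"array","items":{"type":"array","items":{"type":"number"}}}},"required":["deltas"]}

```bash
mkdir -p pics; ls; cat > h.py <<'E'
import numpy as np, cv2
from scipy.spatial.transform import Rotation as R
from workcell import bot
def cam(n):
    c=bot.calibration(n); return np.array(c["K"]),np.array(c["position"]),R.from_quat(c["orientation"]).as_matrix()
def proj(n,p):
    K,t,M=cam(n); q=(np.atleast_2d(p)-t)@M@K.T; return q[:,:2]/q[:,2:]
def ray(n,uv):
    K,t,M=cam(n); d=M@np.linalg.solve(K,[uv[0],uv[1],1]); return t,d/np.linalg.norm(d)
def atz(n,uv,z):
    t,d=ray(n,uv); return t+d*(z-t[2])/d[2]
def tri(a,b):
    (t1,d1),(t2,d2)=ray("top",a),ray("side",b)
    s=np.linalg.lstsq(np.c_[d1,-d2],t2-t1,rcond=None)[0]
    p,q=t1+s[0]*d1,t2+s[1]*d2
    return (p+q)/2,np.linalg.norm(p-q)
E
python3 - <<'E'
from h import *
for n in("top","side"):
    im=bot.camera(n); cv2.imwrite(f"pics/{n}0.png",im)
    print(n,cam(n)[1],cam(n)[2].round(3).tolist(),cam(n)[0].tolist())
    for q in("knob_centre","holder","holder_slot","bracket","upper_bushing","lower_bushing"):
        r=bot.outline_of(q,n)
        for o in r[:2]: 
            ys,xs=np.nonzero(o["pixels"]); print(n,q,round(o["conf"],2),o["rect"],xs.mean().round(1),ys.mean().round(1),len(xs))
E
```

```text
pics
top [ 0.44448347 -0.02308923  1.23481093] [[-0.002, -0.985, 0.17], [-1.0, -0.0, -0.011], [0.011, -0.17, -0.985]] [[404.9544213284428, 0.0, 319.7431481010964], [0.0, 404.9544213284428, 203.33924463454053], [0.0, 0.0, 1.0]]
top knob_centre 0.56 [207.9, 248.7, 14.3, 16.2] 215.2 255.5 143
top holder 0.96 [202.9, 243.7, 38.8, 28.6] 223.1 257.0 721
top holder_slot 0.7 [205.3, 241.0, 36.8, 30.2] 223.6 256.8 666
top holder_slot 0.61 [206.8, 249.2, 15.6, 15.5] 215.6 255.0 136
top bracket 0.57 [358.9, 218.6, 37.8, 34.6] 379.7 235.4 759
top upper_bushing 0.76 [363.3, 214.0, 32.3, 42.8] 380.3 235.3 748
top lower_bushing 0.97 [362.9, 215.2, 37.9, 40.5] 380.0 235.3 803
top lower_bushing 0.44 [304.7, 276.4, 7.5, 31.4] 307.2 292.1 250
side [0.255802   1.02983507 0.96188986] [[-0.943, -0.197, 0.268], [-0.333, 0.571, -0.751], [-0.005, -0.797, -0.604]] [[491.6049057641993, 0.0, 312.0805301064967], [0.0, 491.6049057641993, 210.7026540721776], [0.0, 0.0, 1.0]]
side knob_centre 0.54 [325.6, 260.6, 14.9, 24.1] 331.8 271.2 272
side holder 0.68 [318.8, 269.8, 27.1, 59.0] 331.1 301.1 1373
side holder_slot 0.92 [318.6, 269.5, 27.1, 56.3] 330.8 300.3 1438
side bracket 0.63 [336.0, 171.5, 36.8, 48.4] 355.5 197.4 999
side upper_bushing 0.82 [340.8, 176.1, 30.3, 37.8] 355.8 197.2 952
side lower_bushing 0.91 [337.2, 174.1, 33.2, 42.5] 355.7 196.9 1012
```

```bash
python3 - <<'E'
import cv2,numpy as np
t=cv2.imread("pics/top0.png");s=cv2.imread("pics/side0.png")
z=lambda i,x,y,w,h:cv2.resize(i[y:y+h,x:x+w],(400,300),interpolation=cv2.INTER_CUBIC)
a=np.vstack([np.hstack([z(t,190,230,60,45),z(t,345,205,80,60)]),np.hstack([z(s,280,250,120,90),z(s,300,160,120,90)])])
cv2.imwrite("pics/crop0.png",a)
E
```

```text
(no output)
```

View pics/crop0.png

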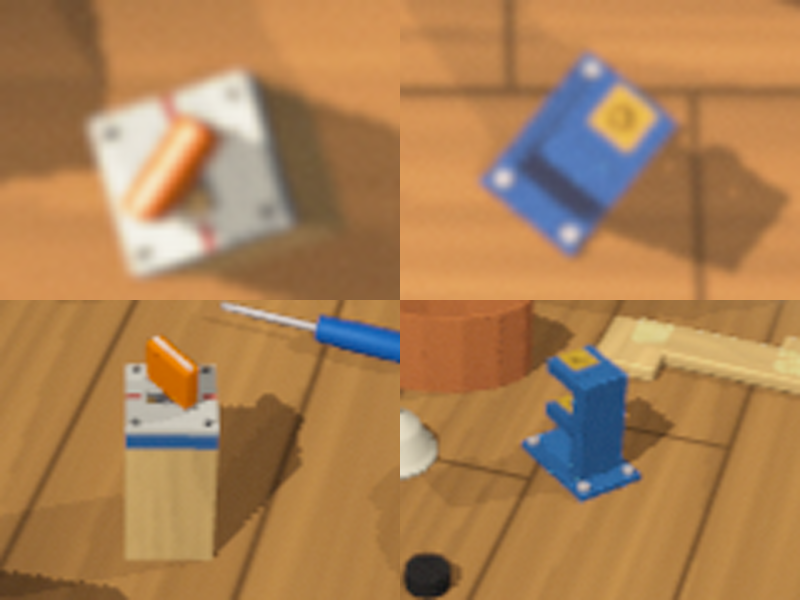

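View pics/top0.png

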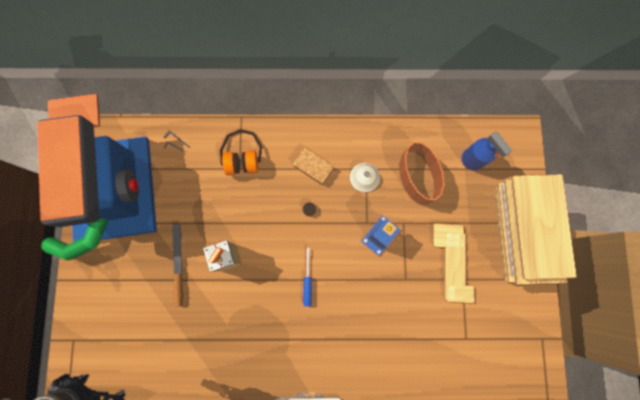

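View pics/side0.png

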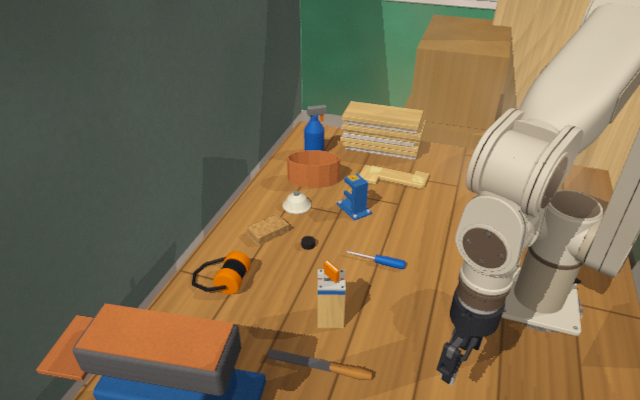

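```bash
cat > m.py <<'E'
from h import *
from scipy.optimize import minimize
def box(c,yaw,lo,hi):
    g=np.array([[a,b,d] for a in(lo[0],hi[0]) for b in(lo[1],hi[1]) for d in(lo[2],hi[2])],float)
    return np.array(c)+g@R.from_euler("z",yaw).as_matrix().T
def mask(n,ptsets,f=8):
    m=np.zeros((400*f//1,640*f),np.uint8) if 0 else None
    uv=[proj(n,p) for p in ptsets]; a=np.vstack(uv); x0,y0=np.floor(a.min(0)-6).astype(int); x1,y1=np.ceil(a.max(0)+6).astype(int)
    m=np.zeros(((y1-y0)*f,(x1-x0)*f),np.uint8)
    for q in uv: cv2.fillConvexPoly(m,cv2.convexHull(np.round(((q-[x0,y0]+.5)*f-.5)*16).astype(np.int32)),255,shift=4)
    out=np.zeros((400,640)); out[y0:y1,x0:x1]=cv2.resize(m,(x1-x0,y1-y0),interpolation=cv2.INTER_AREA)/255.; return out
def fit(obs,model,p0,steps):
    # obs: {cam: soft mask}
    cost=lambda p:sum(((mask(n,model(p))-o)**2).sum() for n,o in obs.items())
    best=None
    S=np.vstack([p0]+[np.array(p0)+np.diag(steps)[i] for i in range(len(p0))])
    r=minimize(cost,p0,method="Nelder-Mead",options=dict(initial_simplex=S,xatol=1e-4,fatol=1e-3,maxiter=600))
    return r.x,r.fun
def roi(n,c,w):
    m=np.zeros((400,640)); m[c[1]-w:c[1]+w,c[0]-w:c[0]+w]=1; return m
E
python3 - <<'E'
from m import *
t=cv2.imread("pics/top0.png");s=cv2.imread("pics/side0.png")
np.set_printoptions(linewidth=250)
for n,im,(x0,x1,y0,y1) in(("knob",t,(203,230,240,268)),("bush",t,(378,402,217,239))):
    h=cv2.cvtColor(im,cv2.COLOR_BGR2HSV)[y0:y1,x0:x1]
    print(n); print(h[...,1]); 
    if n=="bush":print(h[...,0])
h=cv2.cvtColor(s,cv2.COLOR_BGR2HSV)
print(h[258:284,316:347,1]); print(h[172:204,338:366,0])
E
```

```text
knob
[[148 147 148 154 153 153 153 152 151 151 155 154 151 151 154 155 156 148 143 138 122 107  97 102 121 141 152]
 [144 143 148 153 153 154 153 155 154 152 154 152 154 151 150 146 137 126 106  87  73  56  49  55  71 118 146]
 [143 142 153 151 152 151 154 149 152 154 152 152 149 141 128 109  91  72  53  40  31  28  27  31  31  71 128]
 [146 148 145 156 155 154 153 152 148 144 143 143 129 101  78  61  44  29  19  18  21  28  26  25  19  32  93]
 [147 150 153 152 152 150 142 132 119 107 108 123 108  63  38  27  20  16  15  15  16  28  27  22  24  25  68]
 [152 145 145 140 133 120 104  84  70  59  62  92  97  54  28  20  15  15  16  15  16  18  20  15  26  24  51]
 [141 120 107 101  87  71  56  38  29  23  35  66  95  72  49  38  28  19  18  15  14  14  14  15  21  23  39]
 [ 99  67  60  59  43  32  24  17  18  15  20  46  94 117 109  91  66  45  31  20  15  14  13  14  15  24  26]
 [ 74  44  35  36  28  20  17  16  16  15  16  38  92 139 132 118 120 101  63  40  26  18  16  15  15  23  22]
 [ 67  38  31  26  28  23  17  17  18  14  21  50 101 121  95  94 134 169 135  71  44  34  30  1
[... 12660 characters left out ...]
 107 106]
 [ 16  17  16  16  16  17  16  14 140 108 106 106 106 106 106 105 106 106 105 107 106 106 106 106 106 106 106 106]
 [ 17  17  16  16  15  11 130 111 106 105 105 105 105 106 105 105 106 106 106 105 106 106 106 106 106 105 106 106]
 [ 16  16  14 131 106 107 106 105 105 105 105 105 106 106 105 106 105 106 105 107 106 106 106 106 105 105 106 106]
 [  9  10  11 122 104 105 105 105 104 105 104 105 105 105 106 106 105 106 106 106 105 106 106 106 106 106 105 106]
 [120  10   8 118 105 105 105 105 105 105 105 105 105 105 105 105 106 106 106 106 106 105 106 106 106 105 106 106]
 [107 109 110 107 105 105 105 105 105 104 104 105 105 105 105 105 105 105 106 106 106 106 106 106 106 107 106 105]]
```

```bash
cat > f.py <<'E'
from m import *
t=cv2.imread("pics/top0.png");s=cv2.imread("pics/side0.png")
ht,hs=[cv2.cvtColor(i,cv2.COLOR_BGR2HSV).astype(int) for i in(t,s)]
# bushing top
def face(n,h,c,lo,w):
    m=((h[...,0]>=lo)&(h[...,0]<=27)&(h[...,1]>60))*roi(n,c,w)
    _,l,st,ce=cv2.connectedComponentsWithStats(m.astype(np.uint8)); k=l[c[1],c[0]]; print(n,st[k],ce[k]); return (l==k)*1.
bt=face("top",ht,(390,229),12,12); 
bt2=np.zeros((400,640)); poly=np.zeros((400,640),np.uint8)
bs=face("side",hs,(353,177),19,12)
mod=lambda p:[box([p[0],p[1],p[2]],p[3],(-.014,-.014,0),(.014,.014,0))]
ct=[*atz("top",(389.5,229),.115)[:2],.115,.8]
ys,xs=np.nonzero(bt); ys2,xs2=np.nonzero(bs)
print("bush tri",tri((xs.mean(),ys.mean()),(xs2.mean(),ys2.mean())))
print("bush fit",fit({"top":bt,"side":bs},mod,ct,[.004,.004,.004,.2]))
print("top only z115",atz("top",(xs.mean(),ys.mean()),.115),"side only",atz("side",(xs2.mean(),ys2.mean()),.115))
# knob side mask
ks=((hs[...,1]>195)|((hs[...,0]<22)&(hs[...,2]>235)&(hs[...,1]>55)))*roi("side",(332,271),14); ks[:,:322]=0
kt=((ht[...,1]>60)&(ht[...,2]>175))*roi("top",(215,255),11); kt[:248,:216]=0
print(ks[258:284,320:342].astype(int)); print(kt[243:268,203:228].astype(int))
km=lambda p:[box(p[:3],p[3],(-.022,-.007,-.018),(.022,.007,.018))]
k0=[*atz("top",(215.5,255.2),.17)[:2],.17,0]
d=atz("top",(222,249),.188)-atz("top",(209,262),.188); k0[3]=np.arctan2(d[1],d[0])
print("knob",fit({"side":ks,"top":kt},km,k0,[.004,.004,.004,.2]))
print("knob side",fit({"side":ks},lambda p:km([p[0],p[1],.170,p[2]]),[k0[0],k0[1],k0[3]],[.004,.004,.2]))
print("knob top",fit({"top":kt},lambda p:km([p[0],p[1],.170,p[2]]),[k0[0],k0[1],k0[3]],[.004,.004,.2]))
# plate corners top, red marks
a=[atz("top",q,.137) for q in((215.2,245.75),(221.2,265.7))]; print("marks",a,np.mean(a,0),np.arctan2(*(a[0]-a[1])[[1,0]]))
c=[atz("top",q,.137) for q in((203.2,248.3),(227.5,240.5),(234.55,264.2),(209.95,271.55))]
for i in range(4): e=c[(i+1)%4]-c[i]; print(np.linalg.norm(e),np.arctan2(e[1],e[0]))
print(np.mean(c,0), bot.get_obs()["clock"])
E
python3 f.py
```

```text
top [383 222  13  13 101] [389.22772277 228.11881188]
side [348 174  11   7  46] [352.89130435 177.19565217]
bush tri (array([ 0.56798158, -0.22873067,  0.11506436]), np.float64(0.0010913031758670276))
bush fit (array([ 0.56747363, -0.22896993,  0.11480633,  0.86304412]), np.float64(7.532871972318338))
top only z115 [ 0.56745059 -0.22884165  0.115     ] side only [ 0.56855353 -0.22877804  0.115     ]
[[0 0 0 0 0 0 0 0 0 0 0 0 0 0 0 0 0 0 0 0 0 0]
 [0 0 0 0 0 0 0 0 0 0 0 0 0 0 0 0 0 0 0 0 0 0]
 [0 0 0 0 0 0 0 0 0 0 0 0 0 0 0 0 0 0 0 0 0 0]
 [0 0 0 0 0 0 0 0 1 1 0 0 0 0 0 0 0 0 0 0 0 0]
 [0 0 0 0 1 1 0 0 0 0 1 0 0 0 0 0 0 0 0 0 0 0]
 [0 0 0 0 1 1 1 0 0 0 0 1 0 0 0 0 0 0 0 0 0 0]
 [0 0 0 0 1 1 1 1 0 0 0 0 1 0 0 0 0 0 0 0 0 0]
 [0 0 0 0 1 1 1 1 1 0 0 0 0 1 0 0 0 0 0 0 0 0]
 [0 0 0 0 1 1 1 1 1 1 1 0 0 0 1 1 0 0 0 0 0 0]
 [0 0 0 0 1 1 1 1 1 1 1 1 0 0 0 1 1 0 0 0 0 0]
 [0 0 0 0 1 1 1 1 1 1 1 1 1 0 0 0 0 1 0 0 0 0]
 [0 0 0 0 1 1 1 1 1 1 1 1 1 1 0 0 0 0 1 0 0 0]
 [0 0 0 0 1 1 1 1 1 1 1 1 1 1 1 0 0 0 1 0 0 0]
 [0 0 0 0 1 1 1 1 1 1 1 1 1 1 1 1 0 0 1 0 0 0]
 [0 0 0 0 0 1 1 1 1 1 1 1 1 1 1 1 1 1 
[... 1777 characters left out ...]
 0 0 0 0 0 0 0 0 0 0]
 [0 0 0 0 0 0 0 0 0 0 0 0 0 0 0 0 0 0 0 0 0 0 0 0 0]]
knob (array([ 0.49156554,  0.2425067 ,  0.16639241, -0.716257  ]), np.float64(137.5366397539408))
knob side (array([ 0.49062161,  0.24569905, -0.69894295]), np.float64(66.9683198769704))
knob top (array([ 0.49205599,  0.24079794, -0.652121  ]), np.float64(72.06828143021914))
marks [array([0.51752921, 0.24653808, 0.137     ]), array([0.46436131, 0.22830826, 0.137     ])] [0.49094526 0.23742317 0.137     ] 0.33031124910438475
0.06776762793927542 -1.2569966027379944
0.0667980334678757 -2.8193114008214173
0.06758335264130445 1.8602356053514393
0.06515399356648911 0.32563150803487834
[0.48990522 0.23572443 0.137     ] 0.7
```

```bash
cat > f2.py <<'E'
from m import *
t=cv2.imread("pics/top0.png");s=cv2.imread("pics/side0.png")
ht,hs=[cv2.cvtColor(i,cv2.COLOR_BGR2HSV).astype(int) for i in(t,s)]
ks=((hs[...,1]>195)|((hs[...,0]<22)&(hs[...,2]>235)&(hs[...,1]>55)))*roi("side",(332,271),14); ks[:,:322]=0
kt=((ht[...,1]>60)&(ht[...,2]>175))*roi("top",(215,255),11); kt[:247]=0; kt[:,:208]=0; kt[:248,:216]=0
def hull(m):
    _,l,st,_=cv2.connectedComponentsWithStats(m.astype(np.uint8)); k=1+st[1:,4].argmax()
    ys,xs=np.nonzero(l==k); o=np.zeros((400,640),np.uint8); cv2.fillConvexPoly(o,cv2.convexHull(np.c_[xs,ys].astype(np.int32)),1); return o*1.
ks,kt=hull(ks),hull(kt)
km=lambda p:[box(p[:3],p[3],(-.022,-.007,-.018),(.022,.007,.018))]
k0=[.4915,.240,.161,-.7]
print("knob",fit({"side":ks,"top":kt},km,k0,[.004,.004,.004,.2]))
for n,o in(("side",ks),("top",kt)):
    print(n,fit({n:o},lambda p:km([p[0],p[1],.161,p[2]]),[k0[0],k0[1],k0[3]],[.004,.004,.2]))
# red marks, side + top
for n,h,c,w in(("side",hs,(330,277),16),("top",ht,(218,256),14)):
    m=(((h[...,0]>172)|(h[...,0]<4))&(h[...,1]>60))*roi(n,c,w)
    _,l,st,ce=cv2.connectedComponentsWithStats(m.astype(np.uint8))
    for a,b in zip(st[1:],ce[1:]): print(n,a,b.round(1),atz(n,b,.137))
# holder footprint check side: plate mask (low saturation)
for n,h,c,w in(("side",hs,(330,279),18),("top",ht,(219,256),19)):
    m=((h[...,1]<85)&(h[...,2]>90))*roi(n,c,w); o=hull(m); print(n,fit({n:o},lambda p:[box([p[0],p[1],.137],p[2],(-.032,-.032,0),(.032,.032,0))],[.49,.238,.33],[.004,.004,.1]))
E
python3 f2.py
```

```text
knob (array([ 0.49235139,  0.23975823,  0.16350813, -0.67552235]), np.float64(51.44089196462899))
side (array([ 0.49296463,  0.23732936, -0.68277543]), np.float64(21.354971164936565))
top (array([ 0.49332212,  0.24067034, -0.56021232]), np.float64(23.85125720876586))
side [343 278   1   1   1] [343. 278.] [0.46581578 0.22775819 0.137     ]
side (array([0.49108967, 0.24314726, 0.33183419]), np.float64(167.23394079200307))
top (array([0.49109049, 0.2367892 , 0.31076344]), np.float64(114.07403306420608))
```

```bash
cat > g.py <<'E'
from h import *
import sys
np.set_printoptions(suppress=True,precision=4)
o=bot.get_obs(); M=R.from_quat(o["tool_rot"]).as_matrix(); p=np.array(o["eef_pos"])
print("t",o["clock"],"q",np.array(o["joint_pos"]),"p",p,"\nM",M.tolist(),"\nF",np.array(o["ft_force"]),"T",np.array(o["ft_torque"]),o["grip_width"],o["grasp_force"])
yb=np.arctan2(M[1,0],M[0,0]); print("tool x yaw",yb)
if len(sys.argv)>3:
    d=np.array(list(map(float,sys.argv[1:4])))-p; print("tool delta mm",M.T@d*1000)
    if len(sys.argv)>4:
        for k in(0,np.pi): 
            a=(float(sys.argv[4])+k-yb+np.pi)%(2*np.pi)-np.pi; print("world yaw turn",a, "tool az deg",-np.degrees(a))
E
python3 g.py .4915 .2385 .24 -.65
```

```text
t 0.7 q [ 1.18    0.2405  0.005   1.3352 -0.      1.5708] p [0.1905 0.4623 0.2393] 
M [[-0.9246165889114857, 0.38089915001327723, 3.207571877120028e-05], [0.3808991512490162, 0.9246165874220194, 5.330889729968916e-05], [-9.352427959738918e-06, 6.150790483552362e-05, -0.9999999980646548]] 
F [-0.4093 -0.101  -0.7475] T [ 0.0061  0.0301 -0.0021] 0.08536535688073923 0.0
tool x yaw 2.750824093166762
tool delta mm [-363.6003  -92.2692   -0.6627]
world yaw turn 2.8823612140128247 tool az deg -165.14713259513908
world yaw turn -0.2592314395769688 tool az deg 14.852867404860929
```

>>> move_arm:
  deltas:
    - [1,-36,-9,0,0,0,0]
    - [1,-36,-9,0,0,0,0]
    - [1,-36,-9,0,0,0,0]
    - [1,-36,-9,0,0,0,0]
    - [1,-36,-9,0,0,0,0]
    - [1,-36,-9,0,0,0,0]
    - [1,-36,-9,0,0,0,0]
    - [1,-36,-9,0,0,0,0]
    - [1,-36,-9,0,0,0,0]
    - [1,-36,-9,0,0,0,0]

```text
clock: 1.53
eef_pos: [0.4904, 0.2406, 0.2395]
tool_rot: [0.194, 0.981, 0.0, 0.0]
ft_force: [0.4, 1.1, 0.1]
grip_width: 0.0852
grasp_force: 0.0
```

>>> move_arm:
  deltas:
    - [1,0,0,0,0,0,5]
    - [1,0,0,0,0,0,5]
    - [1,0,0,0,0,0,4.9]
    - [1,0,0,0,0,0,0]
    - [1,0,0,0,0,0,0]

```text
clock: 1.95
eef_pos: [0.4891, 0.2419, 0.2392]
tool_rot: [0.319, 0.948, -0.0, -0.0]
ft_force: [0.2, -0.5, -0.9]
grip_width: 0.0849
grasp_force: 0.0
```

```bash
python3 g.py .4915 .2385 .153 -.65
python3 - <<'E'
from m import *
t=bot.camera("top");s=bot.camera("side")
z=lambda i,x,y,w,h:cv2.resize(i[y:y+h,x:x+w],(400,400),interpolation=cv2.INTER_CUBIC)
cv2.imwrite("pics/c1.png",np.hstack([z(t,190,225,60,60),z(s,280,220,110,110)]))
E
```

```text
t 1.95 q [0.4593 0.3317 0.129  1.3682 0.     1.1081] p [0.4891 0.2419 0.2392] 
M [[-0.7967989058040266, 0.6042445615596794, -0.0001163402642226637], [0.6042445693598741, 0.7967989069762724, -4.733411525759873e-05], [6.409841364930606e-05, -0.00010801374409889372, -0.9999999921122125]] 
F [ 0.2421 -0.515  -0.92  ] T [-0.0503  0.0092 -0.0021] 0.08487899737615288 0.0
tool x yaw 2.4927752077371443
tool delta mm [-3.9803 -1.2021 86.2446]
world yaw turn 3.140410099442442 tool az deg -179.9322446383111
world yaw turn -0.0011825541473511336 tool az deg 0.06775536168891162
```

View pics/c1.png

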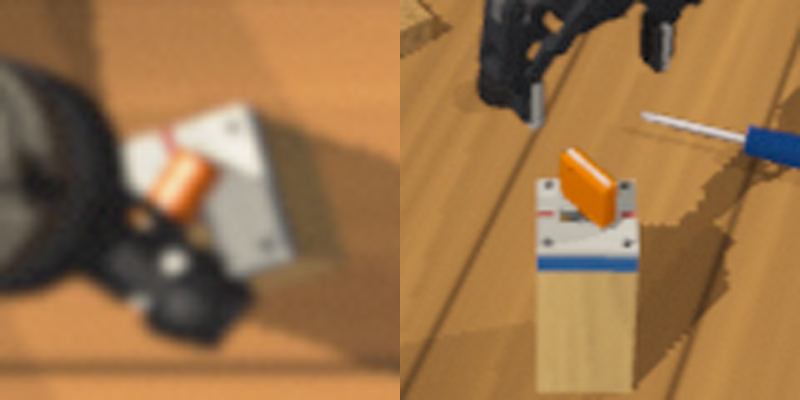

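The picture shows the gripper (side crop about 490–670 px wide) straddling the orange knob at side px ~(333,271), with the bar parallel to the pads. I can go down.

>>> move_arm:
  deltas:
    - [1,-2,-0.6,15,0,0,0]
    - [1,-2,-0.6,20,0,0,0]
    - [1,0,0,20,0,0,0]
    - [1,0,0,15,0,0,0]
    - [1,0,0,10,0,0,0]
    - [1,0,0,5,0,0,0]
    - [1,0,0,0,0,0,0]

```text
clock: 2.63
eef_pos: [0.4908, 0.2385, 0.1534]
tool_rot: [0.319, 0.948, -0.001, -0.001]
ft_force: [-1.2, 0.1, 0.9]
grip_width: 0.0852
grasp_force: 0.0
```

>>> move_arm:
  deltas:
    - [0.5,0,0,0,0,0,0]
    - [0.35,0,0,0,0,0,0]
    - [0.35,0,0,0,0,0,0]
    - [0.25,0,0,0,0,0,0]
    - [0.25,0,0,0,0,0,0]

```text
clock: 3.05
eef_pos: [0.4919, 0.2387, 0.155]
tool_rot: [0.32, 0.948, 0.0, 0.0]
ft_force: [0.9, -0.6, 0.3]
grip_width: 0.0254
grasp_force: 0.0
```

```bash
python3 g.py .4915 .2385 .153 -.65
```

```text
t 3.05 q [ 0.4519  0.3808 -0.0241  1.1647 -0.      1.1027] p [0.4919 0.2387 0.155 ] 
M [[-0.7955667983890699, 0.6058648634501814, 0.0011119970586215761], [0.6058656161870876, 0.7955668323021884, 0.0005200604794707061], [-0.0005695816060765631, 0.0010874636337411844, -0.9999992464995359]] 
F [ 0.9256 -0.6102  0.3465] T [ 0.024   0.0602 -0.0294] 0.02537796626277178 0.0
tool x yaw 2.490739063443203
tool delta mm [ 0.1485 -0.3865  1.95  ]
world yaw turn -3.140739063443203 tool az deg 179.95109288716642
world yaw turn 0.0008535901465900331 tool az deg -0.04890711283356215
```

>>> move_arm:
  deltas:
    - [0.15,0,0,0,0,0,0]
    - [0.1,0,0,0,0,0,0]
    - [0,0,0,0,0,0,0]
    - [0,0,0,0,0,0,0]
    - [0,0,0,0,0,0,0]

```text
clock: 3.47
eef_pos: [0.4918, 0.2387, 0.1548]
tool_rot: [0.32, 0.948, 0.0, 0.0]
ft_force: [0.3, -1.1, 3.7]
grip_width: 0.013
grasp_force: 58.5
```

```bash
python3 g.py .4915 .2385 .153 -.65
```

```text
t 3.4667 q [ 0.4519  0.381  -0.0243  1.1646 -0.      1.1027] p [0.4918 0.2387 0.1548] 
M [[-0.7955732269285675, 0.6058567642446699, 0.000906539268155524], [0.6058572595512262, 0.7955732588484371, 0.0004133453226137831], [-0.00047079034016611176, 0.0008780798688279571, -0.9999995036659767]] 
F [ 0.2556 -1.1459  3.708 ] T [-0.0362  0.0201 -0.0051] 0.01302455118945386 58.47683250904083
tool x yaw 2.4907496065391634
tool delta mm [ 0.1101 -0.3405  1.7887]
world yaw turn -3.1407496065391634 tool az deg 179.95169696206796
world yaw turn 0.0008430470506297638 tool az deg -0.048303037932037295
```

>>> move_arm:
  deltas:
    - [0,0,0,-1,0,0,0]
    - [0,0,0,0,0,0,-5]
    - [0,0,0,0,0,0,-5]
    - [0,0,0,0,0,0,-5]
    - [0,0,0,0,0,0,-5]
    - [0,0,0,0,0,0,-5]
    - [0,0,0,0,0,0,-5]
    - [0,0,0,0,0,0,-5]
    - [0,0,0,0,0,0,-5]
    - [0,0,0,0,0,0,-5]

```text
clock: 4.3
eef_pos: [0.4917, 0.2389, 0.1549]
tool_rot: [-0.069, 0.998, 0.0, 0.0]
ft_force: [1.1, 2.3, -0.1]
grip_width: 0.0133
grasp_force: 58.4
```

```bash
python3 g.py .4915 .2385 .153 .325
```

```text
t 4.3 q [ 0.452   0.3814 -0.0232  1.1657  0.0005  0.3131] p [0.4917 0.2389 0.1549] 
M [[-0.9903640861053331, -0.1384881332575919, 0.00011789646284989961], [-0.13848804469592513, 0.9903639400825217, 0.0005724163895163257], [-0.00019603328269998573, 0.0005505733838584018, -0.9999998292199359]] 
F [ 1.0783  2.3259 -0.0641] T [ 0.3554 -0.3543  0.0089] 0.013264585669179527 58.4312903881073
tool x yaw -3.0026580658766386
tool delta mm [ 0.3014 -0.3794  1.8896]
world yaw turn -2.9555272413029474 tool az deg 169.33923716260213
world yaw turn 0.1860654122868457 tool az deg -10.66076283739787
```

>>> move_arm:
  deltas:
    - [0,0,0,0,0,0,-2.5]
    - [0,0,0,0,0,0,-2.5]
    - [0,0,0,0,0,0,-2.5]
    - [0,0,0,0,0,0,-1.5]
    - [0,0,0,0,0,0,0]

```text
clock: 4.72
eef_pos: [0.4917, 0.239, 0.1549]
tool_rot: [-0.146, 0.989, 0.0, 0.0]
ft_force: [1.6, 1.9, -2.1]
grip_width: 0.0131
grasp_force: 58.3
```

```bash
python3 g.py .4915 .2385 .153 .325
```

```text
t 4.7167 q [ 0.4521  0.3814 -0.0232  1.1657  0.0005  0.1599] p [0.4917 0.239  0.1549] 
M [[-0.9576331500239351, -0.287990844649891, 0.0001528825631574216], [-0.28799068525876304, 0.9576329757288279, 0.0006700753228839523], [-0.00033938094210988996, 0.0005976575880788426, -0.999999763812964]] 
F [ 1.6386  1.8524 -2.0916] T [ 0.4146 -0.4151 -0.0822] 0.013149611315766887 58.34491431713104
tool x yaw -2.8494646715908
tool delta mm [ 0.3652 -0.3726  1.9259]
world yaw turn -3.108720635588786 tool az deg 178.1165721044642
world yaw turn 0.03287201800100803 tool az deg -1.8834278955358292
```

>>> move_arm:
  deltas:
    - [0,0,0,0,0,0,-1]
    - [0,0,0,0,0,0,-1]
    - [0,0,0,0,0,0,0]

```text
clock: 4.97
eef_pos: [0.4917, 0.2389, 0.1551]
tool_rot: [-0.163, 0.987, 0.0, 0.0]
ft_force: [1.7, 3.8, -2.5]
grip_width: 0.013
grasp_force: 58.3
```

```bash
python3 g.py .4915 .2385 .153 .325
python3 - <<'E'
from m import *
t=bot.camera("top");s=bot.camera("side")
z=lambda i,x,y,w,h:cv2.resize(i[y:y+h,x:x+w],(400,400),interpolation=cv2.INTER_CUBIC)
cv2.imwrite("pics/c2.png",np.hstack([z(t,190,225,60,60),z(s,300,245,60,60)]))
E
```

```text
t 4.9667 q [ 0.4521  0.3812 -0.0232  1.166   0.0005  0.1247] p [0.4917 0.2389 0.1551] 
M [[-0.9468869483053179, -0.3215665798205844, 0.0002046253509692736], [-0.32156640540283615, 0.9468868279730216, 0.0006180028224044873], [-0.0003924861034222407, 0.0005193781679851751, -0.9999997881004663]] 
F [ 1.6904  3.7879 -2.4997] T [ 0.639  -0.5915 -0.0325] 0.012989964468051063 58.34152400493622
tool x yaw -2.814209335286548
tool delta mm [ 0.3317 -0.3566  2.0633]
world yaw turn 3.139209335286548 tool az deg -179.86344591998778
world yaw turn -0.002383318303245119 tool az deg 0.1365540800122258
```

View pics/c2.png

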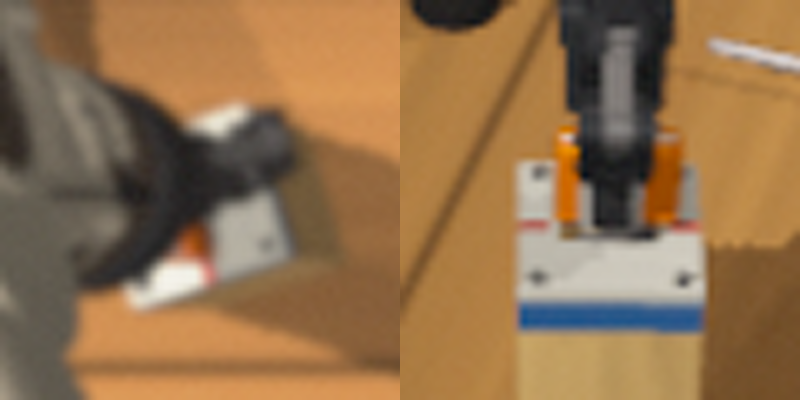

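The bar now lies between the two red marks (side crop about (535,225) and (690,225)), and no stop torque has built up yet. I'll lift gently and watch the force.

>>> move_arm:
  deltas:
    - [0,0,0,-2,0,0,0]
    - [0,0,0,-2,0,0,0]
    - [0,0,0,-2,0,0,0]
    - [0,0,0,-2,0,0,0]
    - [0,0,0,0,0,0,0]

```text
clock: 5.48
eef_pos: [0.4917, 0.2387, 0.164]
tool_rot: [-0.163, 0.987, 0.0, 0.0]
ft_force: [2.0, 2.1, -1.5]
grip_width: 0.0133
grasp_force: 58.7
```

```bash
python3 g.py .4915 .2385 .3 .325
```

```text
t 5.4833 q [ 0.4519  0.3741 -0.0093  1.1866  0.0001  0.1254] p [0.4917 0.2387 0.164 ] 
M [[-0.9471602671882177, -0.32075990530716797, 0.0007151274580098023], [-0.32075968743118205, 0.9471605247420712, 0.0004040908002302475], [-0.0008069566252033797, 0.00015335469040970184, -0.9999996626516151]] 
F [ 2.0466  2.0771 -1.4797] T [ 0.6858 -0.6026 -0.0202] 0.013306218536132336 58.73405635356903
tool x yaw -2.8150610966214944
tool delta mm [   0.1304   -0.0902 -135.9866]
world yaw turn 3.140061096621494 tool az deg -179.91224824963263
world yaw turn -0.001531556968298986 tool az deg 0.08775175036738352
```

>>> move_arm:
  deltas:
    - [0,-0.8,0.4,-6,0,0,0]
    - [0,0,0,-10,0,0,0]
    - [0,0,0,-14,0,0,0]
    - [0,0,0,-16,0,0,0]
    - [0,0,0,-18,0,0,0]
    - [0,0,0,-18,0,0,0]
    - [0,0,0,-18,0,0,0]
    - [0,0,0,-18,0,0,0]
    - [0,0,0,-18,0,0,0]
    - [0,0,0,-8,0,0,0]

```text
clock: 6.32
eef_pos: [0.4917, 0.2385, 0.3106]
tool_rot: [-0.162, 0.987, -0.0, 0.001]
ft_force: [-0.0, 0.6, -1.7]
grip_width: 0.0131
grasp_force: 59.0
```

```bash
python3 g.py .568 -.229 .305 
```

```text
t 6.3167 q [ 0.4521  0.3184  0.2936  1.5445 -0.001   0.1259] p [0.4917 0.2385 0.3106] 
M [[-0.9472712724655566, -0.32042742621219633, 0.0018441508922106013], [-0.32042831662510707, 0.9472727449326338, -0.00020152566516949292], [-0.0016823395275283404, -0.0007818176392733053, -0.9999982792459662]] 
F [-0.0405  0.6279 -1.7372] T [ 0.0072 -0.0428 -0.0324] 0.013132056251044428 59.01942193508148
tool x yaw -2.8154105645162173
tool delta mm [  77.5535 -467.2738    5.8539]
```

>>> move_arm:
  deltas:
    - [0,2.5,-15,0,0,0,0]
    - [0,5,-30,0,0,0,0]
    - [0,5,-30,0,0,0,0]
    - [0,5,-30,0,0,0,0]
    - [0,5,-30,0,0,0,0]
    - [0,5,-30,0,0,0,0]
    - [0,5,-30,0,0,0,0]
    - [0,5,-30,0,0,0,0]
    - [0,5,-30,0,0,0,0]
    - [0,5,-30,0,0,0,0]

```text
clock: 7.15
eef_pos: [0.5372, -0.0477, 0.3072]
tool_rot: [-0.162, 0.987, -0.0, -0.001]
ft_force: [0.9, 0.5, -1.2]
grip_width: 0.013
grasp_force: 59.0
```

>>> move_arm:
  deltas:
    - [0,5,-30,0,0,0,0]
    - [0,5,-30,0,0,0,0]
    - [0,5,-30,0,0,0,0]
    - [0,5,-30,0,0,0,0]
    - [0,5,-30,0,0,0,0]
    - [0,5,-22,0,0,0,0]
    - [0,3,-10,0,0,0,0]
    - [0,0,0,0,0,0,0]
    - [0,0,0,0,0,0,0]

```text
clock: 7.9
eef_pos: [0.5649, -0.2287, 0.3069]
tool_rot: [-0.162, 0.987, 0.001, -0.001]
ft_force: [0.3, 0.7, -1.7]
grip_width: 0.0134
grasp_force: 59.0
```

```bash
python3 g.py .568 -.229 .300
python3 - <<'E'
from m import *
t=bot.camera("top");s=bot.camera("side")
cv2.imwrite("pics/top3.png",t);cv2.imwrite("pics/side3.png",s)
z=lambda i,x,y,w,h:cv2.resize(i[y:y+h,x:x+w],(400,560),interpolation=cv2.INTER_CUBIC)
cv2.imwrite("pics/c3.png",np.hstack([z(t,340,195,70,98),z(s,320,115,70,98)]))
E
```

```text
t 7.9 q [-0.3849  0.4609  0.4948  1.6069  0.0005 -0.7105] p [ 0.5649 -0.2287  0.3069] 
M [[-0.9474517554993586, -0.31989315855374806, -0.001880986892612355], [-0.31989578009756775, 0.9474518364577388, 0.0013067014298349855], [0.0013641396380818988, 0.0018397563329762081, -0.999997377206402]] 
F [ 0.3401  0.7112 -1.707 ] T [0.0367 0.0411 0.0011] 0.01337401865552723 59.01903212070465
tool x yaw -2.8159728542935154
tool delta mm [-2.8609 -1.3354  6.8934]
```

View pics/c3.png

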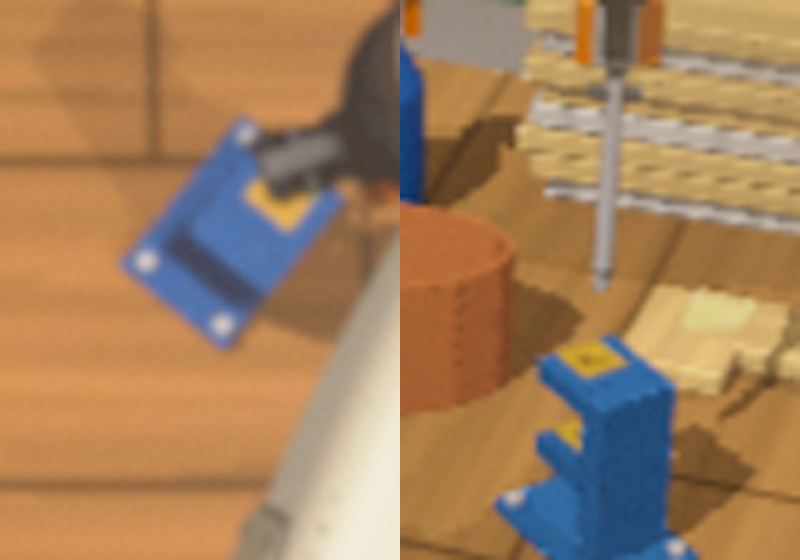

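The side crop shows the rod hanging at px ~(355,165), with the upper bore just below at ~(353.6,177.7). In the top view the rod is hidden. Next I compare predicted and seen pixels.

```bash
cat > r.py <<'E'
from m import *
import sys
def axis(img,rows,x0,x1):
    # sub-pixel rod centre per row: grey (low saturation) columns
    h=cv2.cvtColor(img,cv2.COLOR_BGR2HSV).astype(float); out=[]
    for y in rows:
        w=np.clip(90-h[y,x0:x1,1],0,None); 
        if w.sum()>50: out.append((y,(w*np.arange(x0,x1)).sum()/w.sum()))
    return np.array(out)
E
python3 - <<'E'
from r import *
s=cv2.imread("pics/side3.png"); p=np.array(bot.get_obs()["eef_pos"])
print("pred tip",proj("side",[p-[0,0,.1465]]),"pred pin",proj("side",[p-[0,0,.029]]))
a=axis(s,range(148,168),350,361); print(a.round(2).tolist())
k=proj("side",[p-[0,0,z] for z in np.linspace(.06,.145,6)]); print(k.round(2).tolist())
print("bush",proj("side",[[.568,-.229,.115]]), [atz("side",(353.6,177.65),.115)])
h=cv2.cvtColor(s,cv2.COLOR_BGR2HSV); 
m=((h[...,0]>=19)&(h[...,0]<=27)&(h[...,1]>60))*roi("s",(353,177),12)
_,l,st,ce=cv2.connectedComponentsWithStats(m.astype(np.uint8)); k=l[177,351]; print(st[k],ce[k],atz("side",ce[k],.115))
print(h[160:169,350:361,1]); print(s[172:184,346:362].mean(2).astype(int))
E
```

```text
pred tip [[354.48257166 165.06565845]] pred pin [[356.38088453 130.83301233]]
[[148.0, 354.1], [149.0, 355.07], [150.0, 356.86], [151.0, 355.64], [152.0, 355.59], [153.0, 355.52], [154.0, 355.43], [155.0, 355.4], [156.0, 355.39], [157.0, 355.16], [158.0, 355.06], [159.0, 355.09], [160.0, 355.04], [161.0, 354.99], [162.0, 354.9], [163.0, 354.68], [164.0, 354.73], [165.0, 354.64]]
[[355.86, 140.19], [355.58, 145.22], [355.31, 150.18], [355.04, 155.07], [354.77, 159.89], [354.51, 164.65]]
bush [[353.08101513 177.19047959]] [array([ 0.56575994, -0.22700491,  0.115     ])]
[348 174  11   7  46] [352.89130435 177.19565217] [ 0.56855353 -0.22877804  0.115     ]
[[161 161 163 112  40  20  32 105 160 156 160]
 [161 161 164  96  37  23  39 116 159 155 154]
 [161 164 161 119  42  25  56 136 160 159 159]
 [158 159 157 105  47  25  84 141 154 155 159]
 [155 158 156 121  52  25  82 154 156 154 157]
 [154 157 156 138  63  43 120 154 160 159 155]
 [153 156 157 152 135 128 150 159 156 160 155]
 [157 158 158 156 160 156 156 158 161 157 160]
 [158 156 156 159 158 156 155 159 157 157 156]]
[[ 78  81  82  83 102 123 128 130 129 125 121 113 103  99 137 169]
 [ 82  82  82  84 104 127 130 131 126 126 119 112 103 129 164 171]
 [ 82  85  84 102 125 130 132 132 134 127 111 111 122 148 170 174]
 [ 83 100 118 123 131 133 135 134 138 141 134 107 112 139 166 176]
 [101 124 130 133 134 137 138 140 143 139 141 134 114 113 144 168]
 [113 126 137 136 133 122 114 122 127 129 134 138 140 113 115 138]
 [107 109 126 135 133 123 108 119 122 125 132 136 136 131 115 110]
 [102 106 110 121 132 132 131 133 133 131 130 129 122 118 107 106]
 [ 89 100 104 106 119 132 133 137 130 126 120 113 107 106 108 107]
 [ 84  90  96 103 105 113 123 122 112 109 105 106 106 106 106 105]
 [ 93  85  87  92 104 105 104 106 105  97  97 105 105 105 106 106]
 [121  93  83  86  93 101 100  96 106 106 105 107 106 107 106 107]]
```

>>> move_arm:
  deltas:
    - [0,-1.6,-0.7,5,0,0,0]
    - [0,-1.5,-0.7,10,0,0,0]
    - [0,0,0,15,0,0,0]
    - [0,0,0,8,0,0,0]
    - [0,0,0,0,0,0,0]
    - [0,0,0,0,0,0,0]

```text
clock: 8.5
eef_pos: [0.5686, -0.2286, 0.2684]
tool_rot: [-0.163, 0.987, 0.001, -0.001]
ft_force: [0.5, 0.7, -1.2]
grip_width: 0.0133
grasp_force: 58.9
```

```bash
python3 g.py .5683 -.229 .300
python3 - <<'E'
from m import *
t=bot.camera("top");s=bot.camera("side")
cv2.imwrite("pics/side4.png",s)
p=np.array(bot.get_obs()["eef_pos"]);print(proj("side",[p-[0,0,.1465],[.5683,-.229,.115]]))
z=lambda i,x,y,w,h:cv2.resize(i[y:y+h,x:x+w],(480,480),interpolation=cv2.INTER_NEAREST)
cv2.imwrite("pics/c4.png",z(s,338,160,30,30))
E
```

```text
t 8.5 q [-0.3822  0.4681  0.4076  1.5126  0.     -0.7094] p [ 0.5686 -0.2286  0.2684] 
M [[-0.9469271751735482, -0.32144143048969925, -0.002081269463649356], [-0.3214436720882334, 0.9469283271654176, 0.0008419537613852004], [0.0017001741901281088, 0.0014662797958957885, -0.9999974797124658]] 
F [ 0.5201  0.7329 -1.2378] T [-0.0481 -0.0289 -0.0071] 0.013308405784768992 58.92152667045593
tool x yaw -2.814338485666652
tool delta mm [  0.4947  -0.2739 -31.6222]
[[352.80329807 174.84006149]
 [352.98857418 177.17333424]]
```

View pics/c4.png

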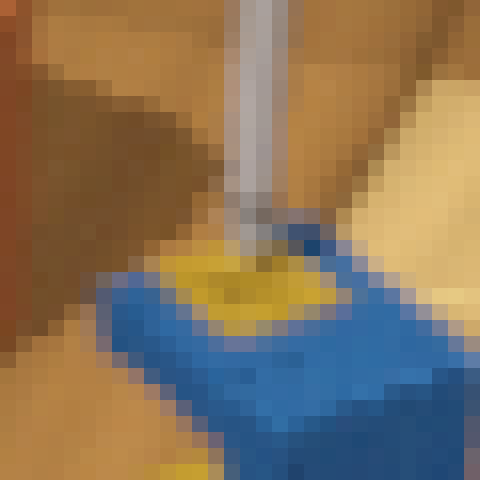

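The side crop shows the tip at ~(353,175), about 7 mm above the bore at ~(352.7,177.5), within about 1 mm of line. I'll lower gently.

>>> move_arm:
  deltas:
    - [0,0.2,0,5,0,0,0]
    - [0,0,0,5,0,0,0]
    - [0,0,0,5,0,0,0]
    - [0,0,0,0,0,0,0]

```text
clock: 8.93
eef_pos: [0.5682, -0.2291, 0.2528]
tool_rot: [-0.162, 0.987, 0.001, -0.001]
ft_force: [-0.3, -0.4, -1.9]
grip_width: 0.013
grasp_force: 59.0
```

```bash
python3 g.py .5683 -.229 .300
```

```text
t 8.9333 q [-0.3834  0.4699  0.3706  1.4739  0.     -0.7097] p [ 0.5682 -0.2291  0.2528] 
M [[-0.9472052066421726, -0.3206202907890739, -0.0022193792575947785], [-0.32062292412883303, 0.9472064438189423, 0.0009451512840348592], [0.001799175654544951, 0.00160683608462327, -0.9999970905181481]] 
F [-0.341  -0.4016 -1.8857] T [-0.0103  0.037  -0.0156] 0.013034151638144299 59.01018261909485
tool x yaw -2.8152050484330475
tool delta mm [ -0.0453   0.1891 -47.2067]
```

Tip at ~106 mm, inside the upper mouth with no contact force. I'll go on down.

>>> move_arm:
  deltas:
    - [0,0,0,5,0,0,0]
    - [0,0,0,6,0,0,0]
    - [0,0,0,6,0,0,0]
    - [0,0,0,6,0,0,0]
    - [0,0,0,6,0,0,0]
    - [0,0,0,6,0,0,0]
    - [0,0,0,0,0,0,0]

```text
clock: 9.52
eef_pos: [0.5681, -0.229, 0.2174]
tool_rot: [-0.163, 0.987, 0.001, -0.001]
ft_force: [-0.6, 0.3, -1.2]
grip_width: 0.0132
grasp_force: 59.0
```

```bash
python3 g.py .5683 -.229 .300
```

```text
t 9.5167 q [-0.3832  0.4793  0.2943  1.3887 -0.0001 -0.7097] p [ 0.5681 -0.229   0.2174] 
M [[-0.9471651056149677, -0.32073498681470597, -0.002707570563769003], [-0.320738633043453, 0.9471671811626463, 0.001029661023888195], [0.0022342736637636466, 0.0018436814739306393, -0.9999958044211077]] 
F [-0.6181  0.2824 -1.1989] T [-0.017   0.0803 -0.0286] 0.013199450699040762 58.96707057952881
tool x yaw -2.8150825905339016
tool delta mm [ -0.019    0.1279 -82.6171]
```

>>> move_arm:
  deltas:
    - [0,0,0,4,0,0,0]
    - [0,0,0,4,0,0,0]
    - [0,0,0,4,0,0,0]
    - [0,0,0,4,0,0,0]
    - [0,0,0,0,0,0,0]

```text
clock: 9.93
eef_pos: [0.5684, -0.2292, 0.2022]
tool_rot: [-0.163, 0.987, 0.0, -0.001]
ft_force: [-0.7, 0.5, -1.6]
grip_width: 0.0134
grasp_force: 59.0
```

>>> move_arm:
  deltas:
    - [0,0,0,5,0,0,0]
    - [0,0,0,6,0,0,0]
    - [0,0,0,6,0,0,0]
    - [0,0,0,6,0,0,0]
    - [0,0,0,4,0,0,0]
    - [0,0,0,0,0,0,0]
    - [0,0,0,0,0,0,0]
    - [0,0,0,0,0,0,0]

```text
clock: 10.6
eef_pos: [0.569, -0.2293, 0.1764]
tool_rot: [-0.163, 0.987, 0.0, 0.0]
ft_force: [0.2, 1.0, -2.0]
grip_width: 0.0136
grasp_force: 59.0
```

```bash
python3 g.py .5683 -.229 .1745
python3 - <<'E'
from m import *
t=bot.camera("top");s=bot.camera("side")
p=np.array(bot.get_obs()["eef_pos"]);print(proj("side",[p-[0,0,.1465],p-[0,0,.029],[.5683,-.229,.115],[.5683,-.229,.05]]))
z=lambda i,x,y,w,h:cv2.resize(i[y:y+h,x:x+w],(400,600),interpolation=cv2.INTER_CUBIC)
cv2.imwrite("pics/c5.png",np.hstack([z(t,340,195,60,90),z(s,325,140,60,90)]))
E
```

```text
t 10.6 q [-0.3832  0.4969  0.2154  1.2892  0.0002 -0.7097] p [ 0.569  -0.2293  0.1764] 
M [[-0.947156857888352, -0.32077072971704496, 0.00015972432006222467], [-0.320770712546169, 0.947156869028658, 0.0001241952192944751], [-0.0001911221780183252, 6.63974697143977e-05, -0.9999999795318444]] 
F [ 0.2087  1.028  -1.9802] T [ 0.1751  0.0173 -0.0059] 0.013560723292102023 59.01490867137909
tool x yaw -2.8150495605007113
tool delta mm [0.5345 0.4989 1.8893]
[[351.60899345 199.07217326]
 [353.27179208 168.25558144]
 [352.98857418 177.17333424]
 [352.06853584 194.13319935]]
```

View pics/c5.png

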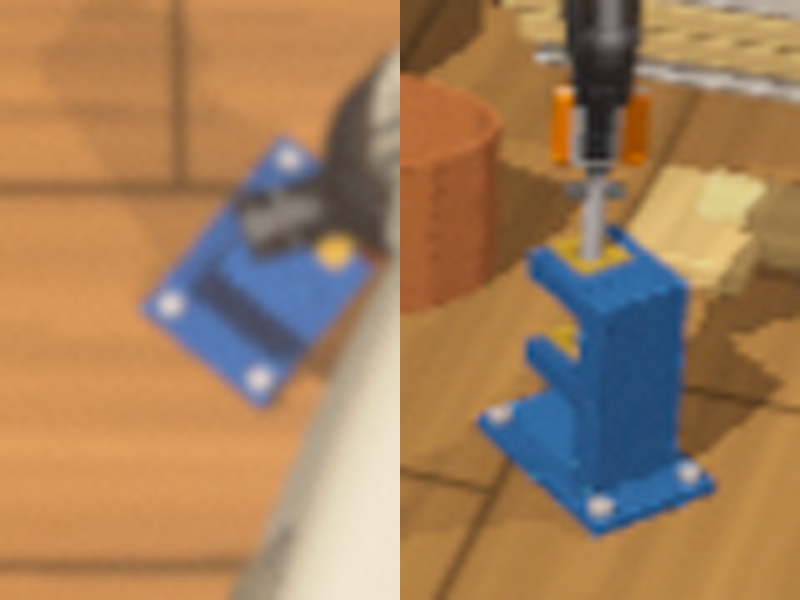

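The rod is through both bushings. The cross pin shows at side px ~(354,168), where predicted, so the tip is about 20 mm below the lower bushing. One small trim, then settle.

>>> move_arm:
  deltas:
    - [0,0.4,0.5,2,0,0,0]
    - [0,0,0,0,0,0,0]
    - [0,0,0,0,0,0,0]
    - [0,0,0,0,0,0,0]
    - [0,0,0,0,0,0,0]
    - [0,0,0,0,0,0,0]

```text
clock: 11.2
eef_pos: [0.5684, -0.2291, 0.1744]
tool_rot: [-0.163, 0.987, -0.0, 0.0]
ft_force: [0.7, 0.6, -1.7]
grip_width: 0.0131
grasp_force: 59.0
```

```bash
python3 g.py .5683 -.229 .1745
```

```text
t 11.2 q [-0.3831  0.4966  0.2097  1.2836 -0.0001 -0.7096] p [ 0.5684 -0.2291  0.1744] 
M [[-0.9471758480777092, -0.32071461883054164, 0.0002146780209692686], [-0.320714661144305, 0.9471758359286032, -0.00020484151329133968], [-0.00013764216611116185, -0.00026287132282353496, -0.99999995597665]] 
F [ 0.7302  0.6091 -1.69  ] T [0.0436 0.0518 0.0009] 0.01314526095026009 59.01406288146973
tool x yaw -2.8151087414686287
tool delta mm [ 0.0573  0.1042 -0.0848]
```

Free of contact: about 0 N·m moment, the force is just the rod's weight, and the tip is at ~28 mm. Handing in.

```bash
python3 -c "
from workcell import bot
print(bot.job_done())"
```

```text
the job is handed in; nothing more can be done
None
```

The guide rod is unlocked, lifted out and threaded through both bushings. The gripper holds it still and upright by the knob, the tip about 22 mm below the lower bushing (worked out from the tool height, since the tip is hidden in both cameras). I handed the job in at 11.2 s and got no verdict back.

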